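Uncover the label plate in the slotted rack and show it label up

ROBOT

A 6-joint arm with a two-finger parallel gripper is mounted at the origin on the work surface. World frame = base frame: x ahead of the robot, y to its left, z up, the work surface at z = 0. Lengths are in m, angles in rad, forces in N, time in s.
With the tool pointing down it reaches from about 0.25 to 0.725 m from the base axis. Payload 4 kg.
Tool frame: the origin (TCP) lies at the very end of the fingers, on their centre line; the grasp point (between the pads) lies 19 mm behind it; z points along the fingers, y is the line along which they close (so a half turn about z gives the same grasp; the last joint's range is limited). The gripper opens to 85 mm and grips with 20 to 120 N. Pads are 22 mm wide; open, the fingers measure 114 mm over their backs; the gripper's body (76 mm by 85 mm) begins 54 mm behind the grasp point. The pads swing forward as they close: fully open they stand 13 mm farther back than shut.
Start: joints at [-1.205, 0.241, 0.005, 1.335, 0, 1.571], TCP at [0.179, -0.467, 0.231] pointing down, gripper open.
Joint ranges: [-2.72, 2.72], [-1.05, 1.87], [-1.09, 1.28], [-1.99, 2.15], [-1.42, 1.44], [-3.14, 3.14]. Speed limits (rad/s): [2.79, 2.79, 3.14, 3.14, 3.14, 3.14].

INTERFACE

Orientations are given as a rotation vector (axis times angle).
In Python, from workcell import bot, eyes, finder gives the robot as it stands. The module is installed in compiled form; this text tells all that it offers.
- The arm moves only by the shell command python3 -m jog 'ROWS' [FORCE]. ROWS is JSON, a list of rows, each a list of 5 numbers: the opening, from 0 (shut) to 1 (fully open), then the shift along the tool's x, y, z in units of 30 mm (1.0 is 30 mm), then the turn about the tool's z in units of 6 degrees (1.0 is 6 degrees). A call has 1 to 10 rows; each row is the pose to reach, as a shift and turn from the pose commanded when the call began, along the tool's axes at that moment; what a row does not reach only later rows make up. A row lasts 1/12 s, in which the tool goes at most 41.7 mm and 7.16 degrees, less where a joint would pass 70% of its speed; a pose out of reach is approached as far as the arm can. A call with a gripper value outside its range is refused whole. The fingers move at their own pace and stop on an object; FORCE is the grip in N (left out, the last holds). Time passes only in rows, so rows that repeat a pose let the fingers close. It gives the time, the measured TCP pose, the force, the opening and the grip force at its end, in the units of the state.
- bot.observe(): the state, without advancing time (a new reading comes with each control period).
- eyes.grab_frame(name): name is "scene" or "top" or "wrist"; returns the picture (384x512x3 uint8, red, green, blue); there is no depth.
- eyes.get_calibration(name): a dict with "intrinsics" (3x3 intrinsics, pixels), "origin" and "attitude" of the camera in the world. Camera axes: x right, y up, looking along -z (the intrinsics and any distortion apply to the point x, -y, -z); pixel columns grow to the right and rows downward; lengths in m; the calibration is good to about 2 mm. A picture is of the moment at which its call begins: read the wrist's pose just before it. get_calibration takes no time and is no camera call; for the wrist camera it gives the pose at the moment of the call.
- bot.finish_job(): hands the job in; it is judged then, once.
Trained networks look in the newest picture that a camera, given by its name, has taken for a name from the list of things; names that differ only in an ending like _2 or _b are one class to them, and where a whole thing is asked for, a point or a joint stands for the part that bears it (a point fixed in the world has none). Each returns a list of dicts, best first, with "confidence" (0 to 1); they miss things now and then, are a little off and sometimes report something else, mostly with a low value. They report only what shows in the picture. A call takes as long as a camera call. They do not tell look-alikes from the thing itself.
- finder.search_frame(name, camera): "box" ([left, top, right, bottom] in pixels, round what is visible of it).
The state is a dict: "time": time; "q": joint angles; "joint_velocities": joint speeds; "effort": joint torques, N m; "ee_pos": TCP position; "orientation": TCP orientation; "force": force on the tool from outside, world axes, zero at the start; "moment": the same for the moment, N m; "opening": finger opening in m; "gripper_force": force on a finger pad.
Only numpy, scipy, OpenCV 4.12 (cv2) and the standard library are available. Lean on these libraries where they do the work, as an engineer would, in place of code of your own. Each camera call takes 0.05 s, during which the arm holds its last target. There are 200 camera calls.

TASK

Stand the tall grey divider that covers the clear label plate on edge, fully down, in another slot of the rack that is not next to the label plate, and let go of it. Then find the label plate's frosted end by its notched corner, pinch the plate by its clear end, lift it to a hand's width above the top of the divider and lean it back about halfway from upright to flat, label side facing up and long edges level. Finish while holding it there, still and touching nothing else; leave the green plate and the things on the counter alone.

Things in the scene. Friction and masses are not known exactly. Their poses are not given: they have to be found in the camera images.
- rack: Fixed wooden slotted rack, 110 x 162 x 36 mm, any yaw. Origin: centre of its underside. Six slots 9 mm wide run along its x, open at both ends, centred at y = -60, -36, -12, 12, 36, 60 mm; slot floors 10 mm up, rib tops (rounded) 36 mm up. Label plate and spare stand at y = -36 and 36 mm, either way round, the divider next to the label plate on its label side; three slots are empty.
- label_plate: Loose clear pale-blue plate, 130 x 6 x 66 mm, 60 g, on edge in a slot, may lean 0.1 rad. Origin: middle of its lower long edge. x: along it to the frosted end; y: out of the label face; z: up. Last 40 mm at +x frosted white, its upper corner notched 14 x 16 mm (top left seen from the label side). Orange label with blue stripe on the +y face of the frosted part only. Clear part: x -65 to 25 mm.
- frosted_end (a point): Middle of the frosted part of the label plate (45 mm from the plate's middle towards its +x end, 25 mm above its lower edge).
- plain_end (a point): A point to pinch the label plate at, inside its clear part: 35 mm from its middle towards the plain (-x) end, 13 mm below its upper edge, mid thickness.
- divider: Loose opaque dark grey divider, 130 long x 6 thick x 105 mm high, 90 g, on its long edge in the slot 24 mm from the label plate, hiding its label. Origin: middle of its lower long edge; x along its length, y its thickness, z up. Rises 39 mm above the two lower plates.
- spare_plate: Loose translucent green plate without notch, frosted end or label, 130 x 6 x 66 mm, standing in another slot of the rack. Origin: middle of its lower long edge. Leave it alone.
- milk_carton: Loose white and blue milk carton 70 x 70 x 213 mm, origin at the centre of its underside. Bystander.
- soy_bottle: Loose amber bottle with red cap, 64 mm across, 190 mm high, origin at the centre of its underside. Bystander.
- oil_bottle: Loose green bottle with yellow cap, 70 mm across, 200 mm high, origin at the centre of its underside. Bystander.
- pepper_jar: Loose small glass jar with green cap, 46 mm across, 85 mm high, origin at the centre of its underside. Bystander.
- jug: Loose white plastic open jug (mug shape), 100 mm across, 130 mm high, handle at its +y side, origin at the centre of its underside. Bystander.
Mind the look-alikes: they are no part of the job. Of the things like the label_plate, leave any that is pink; of the rest the smaller one is meant.

How it is judged:
By the outcome, as a careful person would: the job done as asked, in the order asked, and still so for the second after the job is handed in, while the arm keeps its last pose, push and grip.
It also fails if it takes over 45 s, if anything falls off the work surface, if the arm or the gripper's body presses on something with over 40 N, if the wrist force passes 120 N, or if a joint passes its speed limit or range.

## Working session

There is one attempt and no reset: what is moved stays moved. The work goes in short steps, Python scripts to look and compute and a shell command to move; the robot and the scene stay as the last step left them, time stands still between calls to the robot, and variables do not carry over. Pictures are saved under pics/ and viewed, at most 10 in all, crops included, and the job is handed in when it is done.

```bash
mkdir -p pics; ls
cat > h.py <<'E'
import numpy as np, cv2
from scipy.spatial.transform import Rotation as R
from workcell import bot, eyes, finder
def cal(n):
    c=eyes.get_calibration(n); K=np.array(c["intrinsics"]); o=np.array(c["origin"]); A=np.array(c["attitude"],float)
    A=R.from_rotvec(A).as_matrix() if A.shape==(3,) else (R.from_quat(A).as_matrix() if A.shape==(4,) else A)
    return K,o,A
def ray(n,u,v,c=None):
    K,o,A=c or cal(n); d=np.linalg.inv(K)@[u,v,1]; return o,A@np.array([d[0],-d[1],-d[2]])
def atz(n,u,v,z,c=None):
    o,d=ray(n,u,v,c); return o+d*(z-o[2])/d[2]
def proj(n,p,c=None):
    K,o,A=c or cal(n); q=A.T@(np.array(p)-o); q=K@np.array([q[0],-q[1],-q[2]]); return q[:2]/q[2]
E
python3 - <<'E'
from h import *
print(eyes.get_calibration("top"))
print(eyes.get_calibration("scene"))
ims=[]
for n in("top","scene"):
    im=eyes.grab_frame(n); cv2.imwrite(f"pics/{n}0.png",im[:,:,::-1])
    for k in("rack","label_plate","divider","spare_plate"):
        for d in finder.search_frame(k,n)[:3]: print(n,k,np.round(d["box"]),round(d["confidence"],2))
print(bot.observe())
E
```

```text
pics
{'intrinsics': array([[447.23977574,   0.        , 258.88401168],
       [  0.        , 447.23977574, 187.01418626],
       [  0.        ,   0.        ,   1.        ]]), 'origin': array([ 0.28356821, -0.0124223 ,  1.41470311]), 'attitude': array([ 0.13473534, -0.11312874, -1.58710785])}
{'intrinsics': array([[373.68754915,   0.        , 254.95900503],
       [  0.        , 373.68754915, 191.87036561],
       [  0.        ,   0.        ,   1.        ]]), 'origin': array([0.94853481, 0.55247757, 1.10133156]), 'attitude': array([0.2724457 , 0.74644028, 2.36880426])}
top rack [242. 148. 304. 209.] 0.97
top label_plate [188. 139. 208. 200.] 0.56
top label_plate [268. 154. 296. 185.] 0.48
top divider [258. 149. 289. 189.] 0.84
top spare_plate [254. 171. 275. 199.] 0.66
scene rack [209. 182. 266. 222.] 0.7
scene rack [149. 103. 173. 154.] 0.64
scene label_plate [259. 221. 294. 277.] 0.86
scene label_plate [293. 303. 319. 341.] 0.68
scene label_plate [222. 180. 234. 215.] 0.59
scene divider [227. 172. 240. 217.] 0.77
scene spare_plate [242. 182. 254. 220.] 0.61
{'time': 0.5, 'q': array([-1.20500967e+00,  2.40624165e-01,  4.93857061e-03,  1.33520364e+00,
       -1.41576946e-05,  1.57078571e+00]), 'joint_velocities': array([-0.00068367, -0.00027974,  0.00076584, -0.00027446, -0.00080232,
        0.00019949]), 'effort': array([-3.03551333e-04, -3.71858954e+01,  2.52461636e+01,  2.74363440e-03,
        6.09314702e-05,  1.86490769e-07]), 'ee_pos': array([ 0.17882646, -0.46689276,  0.23127089]), 'orientation': array([-3.08910553e+00, -5.71378683e-01,  4.84079864e-05]), 'force': array([-0.07730715, -0.27088262, -0.44123788]), 'moment': array([ 0.05517539, -0.00772488, -0.00523356]), 'gripper_force': 0.0, 'opening': 0.08540339347620499}
```

View pics/top0.png

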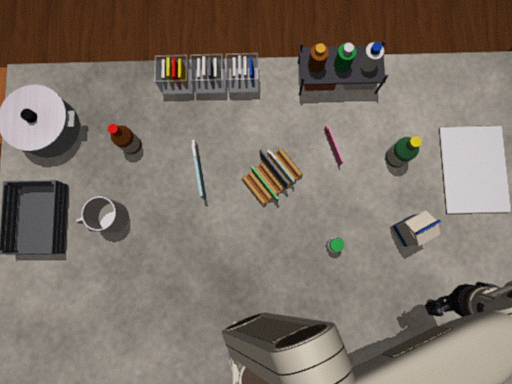

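View pics/scene0.png

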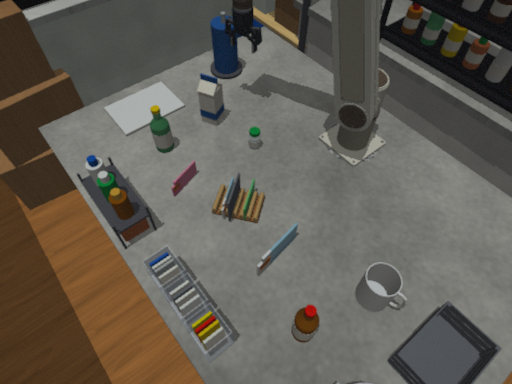

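The top view shows the rack at about (272,178). It holds a green plate at (265,184), the grey divider at (272,168) and a thin whitish plate at about (282,168). The larger blue plate at (198,168) and the pink one at (333,145) are look-alikes.

Run:
```python
from h import *
a=cv2.imread("pics/top0.png")[135:220,225:320]; b=cv2.imread("pics/scene0.png")[160:235,195:280]
a=cv2.resize(a,(480,430),interpolation=cv2.INTER_CUBIC)
b=cv2.resize(b,(300,265),interpolation=cv2.INTER_CUBIC); c=np.zeros((430,780,3),np.uint8); c[:,:480]=a; c[:265,480:]=b
cv2.imwrite("pics/c1.png",c); print(430/85,480/95,300/85,265/75)
```

```text
5.0588235294117645 5.052631578947368 3.5294117647058822 3.533333333333333
```

View pics/c1.png

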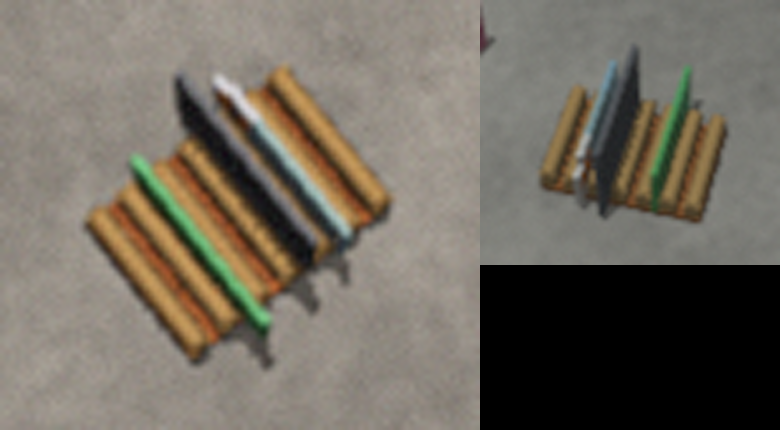

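The crop shows, from right to left: an empty slot, the label plate (frosted end at the top left), the divider, an empty slot, the green plate and another empty slot. The divider stands on the label side.

Run:
```python
from h import *
T=lambda x,y:(225+(x+.5)/5.0526-.5,135+(y+.5)/5.0588-.5)
def P(n,x,y,z): p=atz("top",*T(x,y),z); print(n,np.round(p,4)); return p
a=P("label frost top",247,112,.076);b=P("label plain top",349,240,.076);P("label frost end (notch)",217,78,.064)
c=P("div F top",180,76,.115);d=P("div N top",314,245,.115)
e=P("gr F",137,158,.076);f=P("gr N",267,324,.076)
g=P("ribR F",281,72,.034);h=P("ribR N",387,208,.034);i=P("ribL F",92,217,.034);j=P("ribL N",200,355,.034)
C=(g+h+i+j)/4; print("rack",C,np.linalg.norm(C[:2]))
for p,q in((a,b),(c,d),(e,f),(g,h),(i,j)):
    v=(p-q)[:2]; print(np.linalg.norm(v),np.degrees(np.arctan2(v[1],v[0])), (p+q)[:2]/2)
print("perp",np.linalg.norm(((i+j)-(g+h))[:2]/2))
print(R.from_rotvec(bot.observe()["orientation"]).as_matrix().round(3))
S=lambda x,y:(195+(x-480+.5)/3.53-.5,160+(y+.5)/3.533-.5)
for n,x,y,z in(("div N",634,50,.115),("div F",602,155,.115),("lab N",613,66,.076),("lab F",578,150,.076)):
    print(n,atz("scene",*S(x,y),z).round(4))
for k,u,v in(("oil",405,150),("milk",418,228),("pep",337,245),("jug",98,214),("pink",333,145),("blue",198,168)): print(k,atz("top",u,v,.1).round(3))
```

```text
label frost top [ 0.5891 -0.0425  0.076 ]
label plain top [ 0.5093 -0.1018  0.076 ]
label frost end (notch) [ 0.6136 -0.0249  0.064 ]
div F top [ 0.6028 -0.0026  0.115 ]
div N top [ 0.5002 -0.0787  0.115 ]
gr F [0.5622 0.0247 0.076 ]
gr N [ 0.4595 -0.0513  0.076 ]
ribR F [ 0.6239 -0.0653  0.034 ]
ribR N [ 0.5359 -0.1288  0.034 ]
ribL F [0.5342 0.0544 0.034 ]
ribL N [ 0.4467 -0.0109  0.034 ]
rack [ 0.53517296 -0.03765743  0.034     ] 0.5364962045546751
0.09948736276998672 36.59689986810315 [ 0.54919053 -0.07214039]
0.12780157568112105 36.560515287089416 [ 0.55149004 -0.04067083]
0.127732150107989 36.505905706391495 [ 0.51084774 -0.01333903]
0.10841812344531984 35.805513871922855 [ 0.57989591 -0.09704787]
0.10917581956017812 36.73063387416865 [0.49045    0.02173301]
perp 0.14869252598849353
[[ 0.934  0.358 -0.   ]
 [ 0.358 -0.934  0.   ]
 [-0.    -0.    -1.   ]]
div N [ 0.5054 -0.0758  0.115 ]
div F [0.5998 0.0007 0.115 ]
lab N [ 0.5158 -0.0977  0.076 ]
lab F [ 0.6002 -0.0395  0.076 ]
oil [ 0.596 -0.437  0.1  ]
milk [ 0.362 -0.458  0.1  ]
pep [ 0.317 -0.22   0.1  ]
jug [0.421 0.482 0.1  ]
pink [ 0.616 -0.222  0.1  ]
blue [0.554 0.185 0.1  ]
```

```bash
python3 -m jog '[[0.6,8.4,-4.4,-1,-1.3],[0.6,8.4,-4.4,-1,-1.3],[0.6,8.4,-4.4,-1,-1.3],[0.6,8.4,-4.4,-1,-1.3],[0.6,16.7,-8.9,-1,-2.6],[0.6,16.7,-8.9,-1,-2.6],[0.6,16.7,-8.9,-1,-2.6],[0.6,16.7,-8.9,-1,-2.6],[0.6,16.7,-8.9,-1,-2.6],[0.6,16.7,-8.9,-1,-2.6]]'; python3 -m jog '[[0.6,0,0,0,0]]'
```

```text
time: 1.33
ee_pos: [0.4528, -0.1516, 0.257]
orientation: [2.982, 0.985, 0.001]
force: [0.8, 0.1, 0.1]
opening: 0.0512
gripper_force: 0.0
time: 1.42
ee_pos: [0.456, -0.1482, 0.2567]
orientation: [-2.978, -0.998, -0.006]
force: [0.9, -1.4, 0.1]
opening: 0.0511
gripper_force: 0.0
```

```bash
python3 -m jog '[[0.6,1,1,-4,0],[0.6,2,2,-5,0],[0.6,12,10,-5,0],[0.6,12,10,-5,0],[0.6,12,10,-5,0],[0.6,12,10,-5,0],[0.6,12,10,-5,0],[0.6,12,10,-5,0],[0.6,12,10,-5,0],[0.6,12,10,-5,0]]';  python3 -c "
from h import *
o=bot.observe(); print(o['q'].round(3)); print(R.from_rotvec(o['orientation']).as_matrix().round(3))"
```

```text
time: 2.25
ee_pos: [0.7156, -0.1596, 0.3307]
orientation: [2.971, 0.981, 0.033]
force: [0.1, 0.2, 0.3]
opening: 0.0515
gripper_force: 0.0
[-0.219  0.847  1.27   1.969 -0.     2.284]
[[ 0.803  0.595  0.024]
 [ 0.596 -0.803 -0.005]
 [ 0.016  0.019 -1.   ]]
```

```bash
python3 -m jog '[[0.6,8,7,0,0],[0.6,8,7,0,0],[0.6,8,7,0,0],[0.6,8,7,0,0],[0.6,8,7,0,0]]';  python3 -c "
from h import *
o=bot.observe(); print(o['q'].round(3)); print(R.from_rotvec(o['orientation']).as_matrix().round(3))"
```

```text
time: 2.67
ee_pos: [0.776, -0.151, 0.2726]
orientation: [2.946, 0.973, 0.1]
force: [-0.4, -0.5, 0.2]
opening: 0.0512
gripper_force: 0.0
[-1.920e-01  9.290e-01  1.275e+00  1.843e+00 -1.000e-03  2.312e+00]
[[ 0.801  0.594  0.073]
 [ 0.596 -0.803 -0.015]
 [ 0.049  0.055 -0.997]]
```

```bash
python3 -m jog '[[0.6,-3.8,-7.4,0,0],[0.6,-3.8,-7.4,0,0],[0.6,-3.8,-7.4,0,0],[0.6,-3.8,-7.4,0,0],[0.6,-3.8,-7.4,0,0],[0.6,-3.8,-7.4,0,0],[0.6,-3.8,-7.4,0,0],[0.6,-3.8,-7.4,0,0]]';  python3 -c "
from h import *
o=bot.observe(); print(o['q'].round(3)); print(R.from_rotvec(o['orientation']).as_matrix().round(3))"
```

```text
time: 3.33
ee_pos: [0.5432, -0.0383, 0.2537]
orientation: [2.951, 0.978, 0.085]
force: [-0.8, 0.1, -0.6]
opening: 0.0512
gripper_force: 0.0
[-0.065  0.271  0.101  1.338 -0.009  2.436]
[[ 0.801  0.596  0.062]
 [ 0.598 -0.802 -0.013]
 [ 0.042  0.048 -0.998]]
```

```bash
python3 -m jog '[[0.45,0.1,0.05,3,0],[0.45,0.05,0,4,0],[0.45,0,-0.07,5,0],[0.45,0,-0.07,5.7,0],[0.45,0,-0.07,5.7,0],[0.45,0,-0.07,5.7,0]]'; python3 -c "
from h import *
im=eyes.grab_frame('wrist'); cv2.imwrite('pics/w1.png',im[:,:,::-1])"
```

```text
time: 3.83
ee_pos: [0.5613, -0.0416, 0.0827]
orientation: [2.949, 0.974, 0.09]
force: [-0.2, -0.3, 0.8]
opening: 0.0382
gripper_force: 0.0
```

View pics/w1.png

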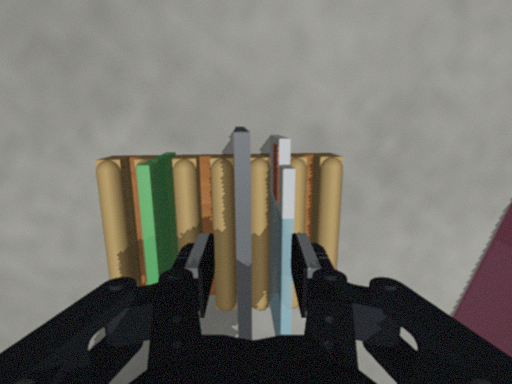

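The fingers are at (210,265) and (305,265), with the divider between them at x≈242. The gap's middle is about 7 mm too far towards the label plate, so I'll shift before closing.

```bash
python3 -m jog '[[0.45,0,-0.24,-0.1,0],[0.45,0,-0.24,-0.1,0],[0,0,-0.24,-0.1,0],[0,0,-0.24,-0.1,0],[0,0,-0.24,-0.1,0],[0,0,-0.24,-0.1,0],[0,0,-0.24,-0.1,0]]' 50
```

```text
time: 4.47
ee_pos: [0.559, -0.0346, 0.089]
orientation: [2.948, 0.975, 0.102]
force: [-2.6, 3.0, 7.4]
opening: 0.0053
gripper_force: 51.9
```

```bash
python3 -m jog '[[0,0.07,0.08,-1.7,0],[0,0.14,0.16,-3.3,0],[0,0.14,0.16,-3.3,0],[0,0.14,-1,-3.4,0],[0,0.14,-2.2,-3.4,0],[0,0.14,-2.24,-3.4,0],[0,0.14,-2.24,-3.4,0],[0,0.14,-2.24,-3.4,0]]'
python3 - <<'E'
from h import *
o=bot.observe(); p=o["ee_pos"]; M=R.from_rotvec(o["orientation"]).as_matrix(); print(M.round(3),o["force"].round(2))
a=np.radians(36.5);u=np.array([np.cos(a),np.sin(a)]);n=np.array([-u[1],u[0]]);d=p[:2]-[.5352,-.0377];print(p,d@u,d@n)
w=eyes.grab_frame('wrist'); s=eyes.grab_frame('scene')[150:240,190:290]
c=np.zeros((384,800,3),np.uint8); c[:,:512]=w; c[:259,512:]=cv2.resize(s,(288,259),interpolation=cv2.INTER_CUBIC)
cv2.imwrite('pics/w2.png',c[:,:,::-1])
E
```

```text
time: 5.13
ee_pos: [0.5151, 0.0222, 0.1858]
orientation: [2.946, 0.974, 0.099]
force: [0.6, 0.5, -1.2]
opening: 0.0054
gripper_force: 50.5
[[ 0.801  0.594  0.072]
 [ 0.597 -0.802 -0.015]
 [ 0.049  0.055 -0.997]] [ 0.6   0.52 -1.24]
[0.51505668 0.02224242 0.18581232] 0.01946277336340018 0.06016683307938588
```

View pics/w2.png

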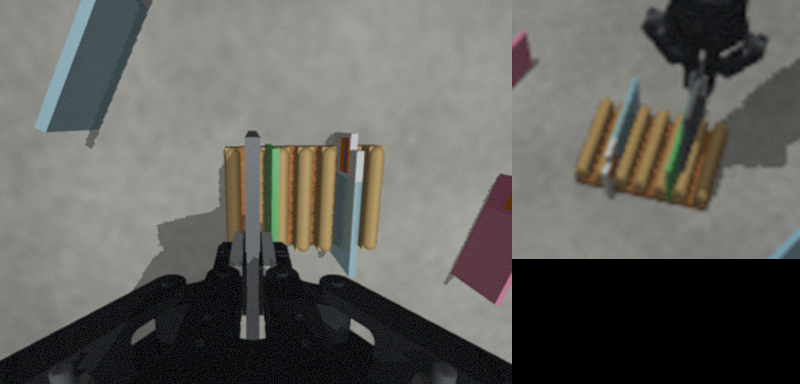

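The divider is clear of the rack, with slot F just left of it at x≈244. The label plate is seated and untouched, with its orange label at (345,155) on the divider side.

Run:
```python
from h import *
a=np.radians(36.5);u=np.array([np.cos(a),np.sin(a)]);n=np.array([-u[1],u[0]]);C=np.array([.5352,-.0377])
for nm in("wrist","top"):
  c=cal(nm)
  for k in(72,48,24,0,-24,-48,-72):
    print(nm,k,*[proj(nm,[*(C+u*s+n*k/1e3),.036],c).round(1) for s in(.055,-.055)])
o=bot.observe();p=o["ee_pos"];M=R.from_rotvec(o["orientation"]).as_matrix()
c=cal("wrist")
for s in(.065,-.065):
  for z in(-.028,.077): print("div",s,z,proj("wrist",p+M@[s-.008,0,z],c).round(1))
```

```text
wrist 72 [231.5 149.9] [233.3 257.1]
wrist 48 [256.7 149.8] [256.5 256.5]
wrist 24 [281.7 149.6] [279.5 256. ]
wrist 0 [306.4 149.4] [302.4 255.4]
wrist -24 [330.9 149.3] [325.  254.8]
wrist -48 [355.3 149.1] [347.5 254.3]
wrist -72 [379.4 149. ] [369.8 253.7]
top 72 [243.2 176.6] [264.7 204.2]
top 48 [249.3 172. ] [270.8 199.5]
top 24 [255.4 167.4] [276.9 194.8]
top 0 [261.4 162.9] [283.  190.2]
top -24 [267.5 158.3] [289.  185.5]
top -48 [273.5 153.7] [295.1 180.9]
top -72 [279.5 149.2] [301.1 176.3]
div 0.065 -0.028 [254.9 138.6]
div 0.065 0.077 [253.7 123.2]
div -0.065 -0.028 [254.4 409.3]
div -0.065 0.077 [253.6 286.9]
```

```bash
python3 -m jog '[[0,0,-0.12,0,0],[0,-0.06,-0.18,1,0],[0,-0.1,-0.23,2,0],[0,-0.1,-0.23,2.1,0],[0,-0.11,-0.24,2.3,0],[0,-0.12,-0.25,2.5,0],[0,-0.12,-0.25,2.5,0]]'; python3 -c "
from h import *
p=bot.observe()['ee_pos'];d=p[:2]-[.5352,-.0377];a=np.radians(36.5);print(d@[np.cos(a),np.sin(a)],d@[-np.sin(a),np.cos(a)])"
```

```text
time: 5.82
ee_pos: [0.5132, 0.0249, 0.1102]
orientation: [2.947, 0.973, 0.098]
force: [0.5, 0.6, -1.3]
opening: 0.0048
gripper_force: 50.4
0.019515142114335172 0.06339208465614096
```

```bash
python3 -m jog '[[0,-0.01,-0.01,0.25,0],[0,-0.02,-0.03,0.5,0],[0,-0.03,-0.04,0.65,0],[0,-0.03,-0.04,0.72,0],[0,-0.03,-0.04,0.72,0],[0,-0.03,-0.04,0.72,0]]'; python3 -c "
from h import *
p=bot.observe()['ee_pos'];d=p[:2]-[.5352,-.0377];a=np.radians(36.5);print(d@[np.cos(a),np.sin(a)],d@[-np.sin(a),np.cos(a)])
w=eyes.grab_frame('wrist'); s=eyes.grab_frame('scene')[150:240,190:290]
c=np.zeros((384,800,3),np.uint8); c[:,:512]=w; c[:259,512:]=cv2.resize(s,(288,259),interpolation=cv2.INTER_CUBIC)
cv2.imwrite('pics/w3.png',c[:,:,::-1])"
```

```text
time: 6.32
ee_pos: [0.5133, 0.0247, 0.0891]
orientation: [2.946, 0.973, 0.099]
force: [-0.6, -1.6, 2.8]
opening: 0.0051
gripper_force: 51.1
0.019496910102159374 0.06317542223863933
```

View pics/w3.png

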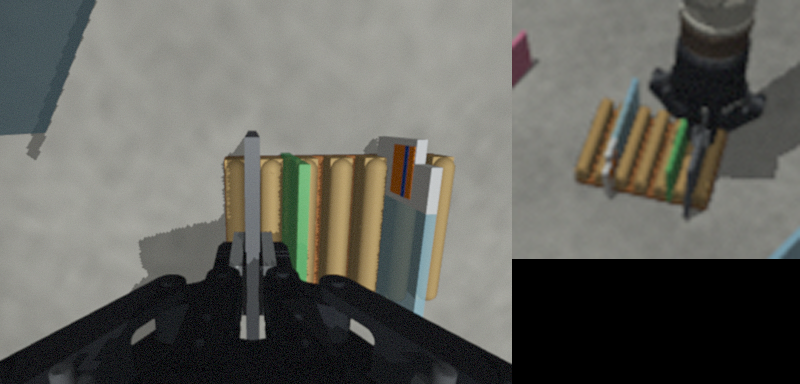

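The divider is down in slot F, at the same TCP height as when it was grasped. I'll release it, rise, and move above the label plate's plain end.

```bash
python3 -m jog '[[0.35,0,0,0,0],[0.35,0,0,0,0],[0.35,0,0,0,0],[0.35,0.06,0.07,-1.2,0],[0.35,0.1,0.12,-2.2,0],[0.4,-0.4,1,-2.2,0],[0.4,-1.52,3.4,-2.2,0],[0.4,-1.52,3.4,-2.2,0],[0.4,-1.52,3.4,-2.2,0],[0.4,-1.52,3.4,-2.2,0]]'
python3 - <<'E'
from h import *
p=bot.observe()['ee_pos'];d=p[:2]-[.5352,-.0377];a=np.radians(36.5);print(d@[np.cos(a),np.sin(a)],d@[-np.sin(a),np.cos(a)])
w=eyes.grab_frame('wrist');s=eyes.grab_frame('scene')[150:240,190:290]
c=np.zeros((384,800,3),np.uint8); c[:,:512]=w; c[:259,512:]=cv2.resize(s,(288,259),interpolation=cv2.INTER_CUBIC)
cv2.imwrite('pics/w4.png',c[:,:,::-1])
C=np.array([.5352,-.0377]);u=np.array([np.cos(a),np.sin(a)]);n=np.array([-u[1],u[0]])
for s in(-.059,-.029,.031): print(proj("wrist",[*(C+u*s-n*.036),.076]).round(1))
E
```

```text
time: 7.25
ee_pos: [0.5322, -0.0845, 0.1573]
orientation: [2.95, 0.968, 0.098]
force: [-0.1, -0.1, 0.7]
opening: 0.0339
gripper_force: 0.0
-0.03026268692020599 -0.035827117961347604
[251.  240.8]
[250.9 203.9]
[250.8 123.3]
```

View pics/w4.png

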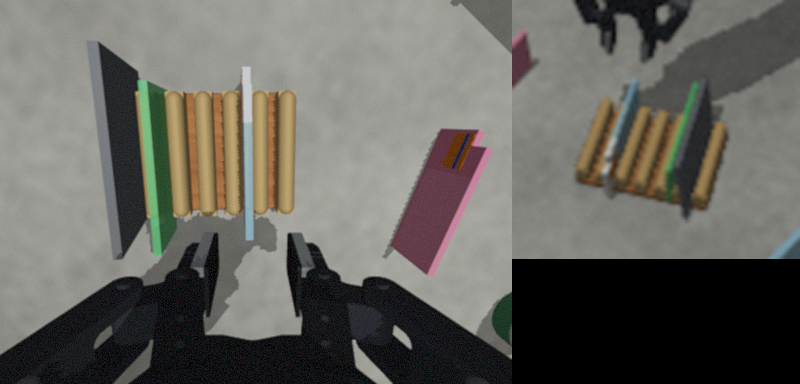

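The label plate's plain end is at (249,240), within 2 px of the prediction. The divider is standing free at the left.

```bash
python3 -m jog '[[0.4,-0.05,-0.06,1.3,0],[0.4,-0.1,-0.12,2.6,0],[0.4,-0.14,-0.16,3.6,0],[0.4,-0.15,-0.17,3.78,0],[0.4,-0.15,-0.17,3.78,0],[0,-0.15,-0.17,3.78,0],[0,-0.15,-0.17,3.78,0],[0,-0.15,-0.17,3.78,0],[0,-0.15,-0.17,3.78,0],[0,-0.15,-0.17,3.78,0]]' 60
```

```text
time: 8.18
ee_pos: [0.5357, -0.0831, 0.0465]
orientation: [2.945, 0.973, 0.106]
force: [0.1, 1.1, 6.4]
opening: 0.0054
gripper_force: 60.4
```

```bash
python3 -m jog '[[0,0,0,0,0],[0,0.05,0.06,-1,0],[0,0.1,0.11,-2,0],[0,0.2,0.22,-4,0],[0,0.3,0.33,-6,0],[0,0.4,0.44,-8,0],[0,0.4,0.44,-8,0],[0,0.4,0.44,-8,0],[0,0.4,0.44,-8,0]]'; python3 -c "
from h import *
o=bot.observe(); print(o['q'].round(3)); print(R.from_rotvec(o['orientation']).as_matrix().round(3))"
```

```text
time: 8.93
ee_pos: [0.5364, -0.0837, 0.2912]
orientation: [2.941, 0.971, 0.114]
force: [0.4, -0.4, -0.7]
opening: 0.0051
gripper_force: 59.5
[-0.153  0.242  0.157  1.402 -0.004  2.351]
[[ 0.801  0.593  0.083]
 [ 0.596 -0.803 -0.017]
 [ 0.056  0.063 -0.996]]
```

```bash
python3 -m jog '[[0,0,0,0,-1.19],[0,0,0,0,-2.38],[0,0,0,0,-3.57],[0,0.1,0.1,-1,-4.76],[0,0.2,0.2,-2,-5.95],[0,0.2,0.2,-3,-7.14],[0,0.2,0.2,-4,-8.33],[0,0.3,0.3,-5,-9.52],[0,0.3,0.3,-6,-10.7],[0,0.4,0.4,-7,-11.9]]'; python3 -m jog '[[0,0,0,0,-1.19],[0,0,0,0,-2.38],[0,0,0,0,-3.57],[0,0,0,0,-4.76],[0,0,0,0,-5.95],[0,0,0,0,-7.14],[0,0,0,0,-8.33],[0,0,0,0,-9.52],[0,0,0,0,-10.7],[0,0,0,0,-11.9]]'; python3 -m jog '[[0,0,0,0,-1.19],[0,0,0,0,-2.38],[0,0,0,0,-3.57],[0,0,0,0,-4.76],[0,0,0,0,-5.95],[0,0,0,0,-7.14],[0,0,0,0,-8.33],[0,0,0,0,-9.52],[0,0,0,0,-10.7],[0,0,0,0,-11.9]]'; python3 -c "
from h import *
o=bot.observe(); print(o['q'].round(3)); print(R.from_rotvec(o['orientation']).as_matrix().round(3))"
```

```text
time: 9.77
ee_pos: [0.5347, -0.0825, 0.4962]
orientation: [1.802, 2.492, 0.045]
force: [2.2, 0.4, 0.7]
opening: 0.0048
gripper_force: 59.4
time: 10.6
ee_pos: [0.5356, -0.0827, 0.4941]
orientation: [0.01, 3.073, -0.022]
force: [0.5, 0.4, -0.5]
opening: 0.0051
gripper_force: 59.4
time: 11.43
ee_pos: [0.5356, -0.0826, 0.4941]
orientation: [-1.796, 2.518, -0.08]
force: [0.4, -1.0, -0.3]
opening: 0.0045
gripper_force: 59.4
[-0.151  0.362  0.866  2.004 -0.004 -1.39 ]
[[-0.326 -0.943  0.069]
 [-0.945  0.325 -0.015]
 [-0.009 -0.07  -0.998]]
```

```bash
python3 -m jog '[[0,0,1,-2,-1],[0,0,2,-14,-1.72],[0,0,3,-14,-1.72],[0,0,3,-14,-1.72],[0,0,3,-14,-1.72],[0,0,3,-14,-1.72],[0,0,3,-14,-1.72],[0,0,3,-14,-1.72]]'; python3 -c "
from h import *
o=bot.observe(); print(o['q'].round(3)); print(R.from_rotvec(o['orientation']).as_matrix().round(3))"
```

```text
time: 12.1
ee_pos: [0.4239, -0.0547, 0.5796]
orientation: [-1.991, 2.333, -0.134]
force: [-0.2, 0.1, -0.6]
opening: 0.0054
gripper_force: 59.6
[-0.124  0.174  0.864  2.149 -0.006 -1.537]
[[-0.157 -0.981  0.111]
 [-0.988  0.156 -0.02 ]
 [ 0.002 -0.112 -0.994]]
```

```bash
for i in 1 ; do python3 -m jog '[[0,0,0,-14,0],[0,0,0,-14,0],[0,0,0,-14,0]]'; python3 -m jog '[[0,0,0,-14,0],[0,0,0,-14,0],[0,0,0,-14,0]]'; python3 -m jog '[[0,0,0,-14,0]]'; python3 -m jog '[[0,0,0,-14,0]]'; python3 -m jog '[[0,0,0,-14,0]]'; done;  python3 -c "
from h import *
o=bot.observe(); print(o['q'].round(3)); print(R.from_rotvec(o['orientation']).as_matrix().round(3))"
```

```text
time: 12.35
ee_pos: [0.4003, -0.0515, 0.5984]
orientation: [-1.972, 2.31, -0.179]
force: [-0.5, 1.1, -0.9]
opening: 0.0053
gripper_force: 59.6
time: 12.6
ee_pos: [0.3774, -0.0485, 0.6154]
orientation: [-1.952, 2.286, -0.224]
force: [0.3, -0.4, -0.5]
opening: 0.0051
gripper_force: 59.6
time: 12.68
ee_pos: [0.3705, -0.0476, 0.6237]
orientation: [-1.941, 2.273, -0.248]
force: [-0.1, -0.6, -0.5]
opening: 0.0055
gripper_force: 59.6
time: 12.77
ee_pos: [0.361, -0.0463, 0.636]
orientation: [-1.924, 2.253, -0.283]
force: [0.5, 0.3, -0.0]
opening: 0.0048
gripper_force: 59.6
time: 12.85
ee_pos: [0.3511, -0.045, 0.6477]
orientation: [-1.908, 2.234, -0.316]
force: [0.2, -0.4, -0.3]
opening: 0.0049
gripper_force: 59.6
[-0.122 -0.016  0.846  2.149 -0.006 -1.537]
[[-0.156 -0.948  0.277]
 [-0.988  0.151 -0.04 ]
 [-0.003 -0.28  -0.96 ]]
```

```bash
python3 -m jog '[[0,0,-4,-14,0]]'|sed -n 2,3p; python3 -m jog '[[0,0,-4,-14,0]]' |sed -n 2,3p; python3 -m jog '[[0,0,-4,-14,0]]' |sed -n 2,3p; python3 -m jog '[[0,0,-5,-14,0]]'|sed -n 2,3p; python3 -m jog '[[0,0,-5,-14,0]]'|sed -n 2,3p; python3 -m jog '[[0,0,-5,-14,0]]';   python3 -c "
from h import *
o=bot.observe(); print(o['q'].round(3)); print(R.from_rotvec(o['orientation']).as_matrix().round(3))"
```

```text
ee_pos: [0.3504, -0.0452, 0.6604]
orientation: [-1.89, 2.213, -0.351]
ee_pos: [0.351, -0.0456, 0.6711]
orientation: [-1.875, 2.195, -0.381]
ee_pos: [0.3502, -0.0458, 0.6819]
orientation: [-1.86, 2.177, -0.41]
ee_pos: [0.3502, -0.0462, 0.6932]
orientation: [-1.843, 2.158, -0.44]
ee_pos: [0.3497, -0.0465, 0.7043]
orientation: [-1.827, 2.139, -0.469]
time: 13.35
ee_pos: [0.3478, -0.0466, 0.7154]
orientation: [-1.811, 2.119, -0.498]
force: [0.1, -0.4, -0.0]
opening: 0.0049
gripper_force: 59.6
[-0.13  -0.042  1.005  2.149 -0.003 -1.545]
[[-0.154 -0.881  0.448]
 [-0.988  0.141 -0.062]
 [-0.009 -0.452 -0.892]]
```

```bash
python3 -m jog '[[0,0,-6,-14,0]]'|sed -n 2,3p; python3 -m jog '[[0,0,-6,-14,0]]' |sed -n 2,3p; python3 -m jog '[[0,0,-6,-14,0]]' |sed -n 2,3p; python3 -m jog '[[0,0,-7,-14,0]]'|sed -n 2,3p; python3 -m jog '[[0,0,-7,-14,0]]'|sed -n 2,3p; python3 -m jog '[[0,0,-7,-14,0]]'|sed -n 2,3p; python3 -m jog '[[0,0,-8,-14,0]]'|sed -n 2,3p; python3 -m jog '[[0,0,-8,-14,0]]'|sed -n 2,3p; python3 -m jog '[[0,0,-8,-14,0]]'|sed -n 2,3p;   python3 -c "
from h import *
o=bot.observe(); print(o['q'].round(3)); print(R.from_rotvec(o['orientation']).as_matrix().round(3))"
```

```text
ee_pos: [0.3467, -0.0468, 0.7269]
orientation: [-1.794, 2.099, -0.527]
ee_pos: [0.3451, -0.047, 0.7381]
orientation: [-1.777, 2.08, -0.555]
ee_pos: [0.3422, -0.0469, 0.7493]
orientation: [-1.76, 2.06, -0.583]
ee_pos: [0.34, -0.047, 0.7609]
orientation: [-1.743, 2.039, -0.612]
ee_pos: [0.3373, -0.0469, 0.772]
orientation: [-1.726, 2.019, -0.639]
ee_pos: [0.3333, -0.0467, 0.783]
orientation: [-1.708, 1.999, -0.665]
ee_pos: [0.3299, -0.0465, 0.7944]
orientation: [-1.69, 1.978, -0.693]
ee_pos: [0.3261, -0.0462, 0.8053]
orientation: [-1.673, 1.958, -0.718]
ee_pos: [0.3211, -0.0457, 0.816]
orientation: [-1.655, 1.937, -0.744]
[-0.147 -0.078  1.245  2.149  0.006 -1.559]
[[-0.151 -0.726  0.671]
 [-0.988  0.12  -0.093]
 [-0.012 -0.677 -0.736]]
```

```bash
python3 -m jog '[[0,0,-8,-14,0]]'|sed -n 2,3p; python3 -m jog '[[0,0,1,2,0],[0,0,2.2,4.5,0],[0,0,4,8.4,0],[0,0,5,10.4,0],[0,0,5,10.4,0],[0,0,5,10.4,0],[0,0,5,10.4,0],[0,0,5,10.4,0],[0,0,5,10.4,0],[0,0,5,10.4,0]]';   python3 -c "
from h import *
o=bot.observe(); print(o['q'].round(3)); M=R.from_rotvec(o['orientation']).as_matrix();print(M.round(3),'need',M.T@(np.array([.5,-.06,.24])-o['ee_pos'])/.03)"
```

```text
ee_pos: [0.315, -0.0451, 0.8265]
orientation: [-1.637, 1.917, -0.769]
time: 15.02
ee_pos: [0.4239, -0.0575, 0.4917]
orientation: [-1.643, 1.923, -0.762]
force: [0.2, 0.8, -0.2]
opening: 0.0051
gripper_force: 59.6
[-0.131 -0.484 -0.229  1.06  -0.005 -1.547]
[[-0.151 -0.712  0.686]
 [-0.988  0.118 -0.096]
 [-0.013 -0.693 -0.721]] need [-0.19607471  3.99727302  7.79898999]
```

```bash
python3 -m jog '[[0,0,1,2,0],[0,0,2,4,0],[0,0,3,6,0],[0,0,3.8,7.4,0],[0,0,3.8,7.4,0],[0,0,3.8,7.4,0],[0,0,3.8,7.4,0],[0,0,3.8,7.4,0],[0,0,3.8,7.4,0],[0,0,3.8,7.4,0]]';   python3 - <<'E'
from h import *
o=bot.observe(); print(o['q'].round(3)); p=o['ee_pos'];M=R.from_rotvec(o['orientation']).as_matrix();print(M.round(3))
w=eyes.grab_frame('wrist'); s=eyes.grab_frame('scene'); t=eyes.grab_frame('top')[90:230,190:345]
s=s[120:260,180:335]
c=np.zeros((580,800,3),np.uint8); c[:,:]=0
c[:289,:320]=cv2.resize(t,(320,289),interpolation=cv2.INTER_CUBIC); c[290:579,:320]=cv2.resize(s,(320,289),interpolation=cv2.INTER_CUBIC); c[:352,330:]=cv2.resize(w,(470,352))
cv2.imwrite('pics/w5.png',c[:,:,::-1])
# predicted plate corners: plate up=-toolz, label normal=-tooly, plate x = ? 
g=p-M[:,2]*.019; X=M[:,0]; Z=-M[:,2]; Og=g-X*(-.035)-Z*.053
for x in(-.065,.065):
  for z in(0,.066):
    q=Og+X*x+Z*z; print(x,z,q.round(3),[proj(k,q).round(0) for k in("wrist","top","scene")])
E
```

```text
time: 15.85
ee_pos: [0.4995, -0.066, 0.2631]
orientation: [-1.635, 1.914, -0.772]
force: [0.0, -0.5, -0.3]
opening: 0.0048
gripper_force: 59.6
[-0.126 -0.28  -0.73   0.342 -0.009 -1.543]
[[-0.151 -0.703  0.695]
 [-0.988  0.117 -0.097]
 [-0.013 -0.702 -0.712]]
-0.065 0 [ 0.528 -0.04   0.239] [array([249., 267.]), array([274., 166.]), array([238., 159.])]
-0.065 0.066 [ 0.482 -0.033  0.286] [array([248., 343.]), array([272., 179.]), array([252., 143.])]
0.065 0 [ 0.508 -0.168  0.238] [array([248.,  46.]), array([322., 172.]), array([219., 133.])]
0.065 0.066 [ 0.462 -0.162  0.285] [array([246.,   8.]), array([323., 186.]), array([231., 116.])]
```

View pics/w5.png

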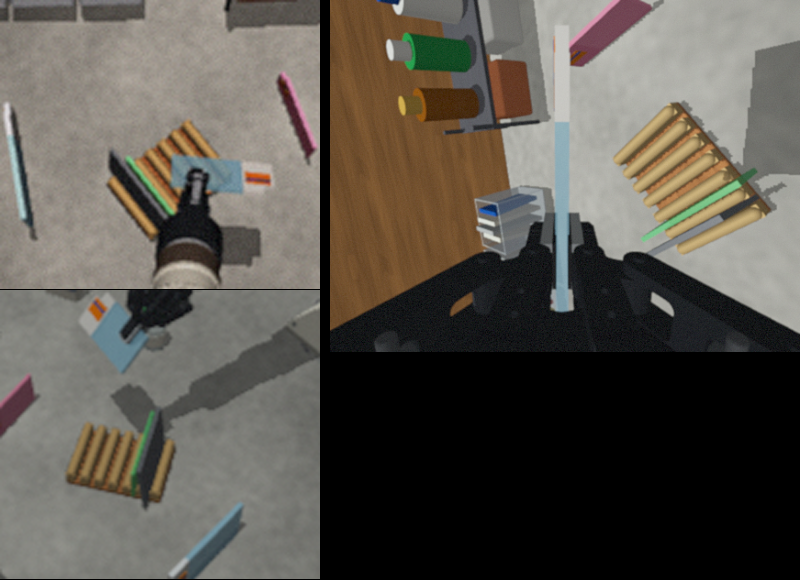

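The orange label faces up and the plate leans about 45°. The divider and green plate stand in the rack, clear of it. The frosted end looks slightly low, so I'll level it and lower the plate a little.

```bash
python3 -m jog '[[0,0,0.4,0.4,-0.35],[0,0,0.82,0.83,-0.7],[0,0,0.82,0.83,-0.7],[0,0,0.82,0.83,-0.7],[0,0,0.82,0.83,-0.7]]';   python3 - <<'E'
from h import *
o=bot.observe(); p=o['ee_pos'];M=R.from_rotvec(o['orientation']).as_matrix();print(M.round(3))
Y=M[:,1]; g=p-M[:,2]*.019; B=np.array([[0,0],[0,0]])
c=np.zeros((580,800,3),np.uint8)
def corners(phi):
    Q=R.from_rotvec(Y*phi).as_matrix(); X=Q@M[:,0]; Z=-Q@M[:,2]
    O=g+X*.035-Z*.053; return X,Z,[O+X*x+Z*z for x,z in((-.065,0),(.065,0),(.065,.050),(.051,.05),(.051,.066),(-.065,.066))]
for s in(.056,-.056): print(s,corners(s)[0].round(3))
f=8
sg=.056 if corners(.056)[0][2]<corners(-.056)[0][2] else -.056
for k,(nm,x0,y0,w,h,ox,oy) in enumerate((("top",258,150,75,50,0,0),("scene",195,100,75,65,0,0))):
    im=eyes.grab_frame(nm)[y0:y0+h,x0:x0+w]; np.save(f"{nm}.npy",im)
    im=cv2.resize(im,None,fx=f,fy=f,interpolation=cv2.INTER_CUBIC)[:,:,::-1].copy()
    pts=[((proj(nm,q)-[x0,y0]+.5)*f).astype(int) for q in corners(sg)[2]]
    for q in pts: cv2.circle(im,tuple(int(v) for v in q),3,(0,0,255),1)
    im=im[:400 if k==0 else 520]
    if k==0: A=im
    else: Bm=im
Bm=cv2.resize(Bm,(199*600//520,199)); A=cv2.resize(A,(600,400)); c=np.zeros((600,600,3),np.uint8); c[:400]=A; c[400:599,:Bm.shape[1]]=Bm
cv2.imwrite("pics/w6.png",c); print(sg,[q.round(3) for q in corners(sg)[2]])
E
```

```text
time: 16.42
ee_pos: [0.4981, -0.0653, 0.2252]
orientation: [-1.715, 1.867, -0.797]
force: [0.0, -0.1, -0.3]
opening: 0.0052
gripper_force: 59.6
[[-0.1   -0.715  0.692]
 [-0.994  0.045 -0.097]
 [ 0.038 -0.697 -0.716]]
0.056 [-0.138 -0.987  0.078]
-0.056 [-0.061 -0.998 -0.002]
-0.056 [array([ 0.524, -0.036,  0.201]), array([ 0.516, -0.165,  0.201]), array([ 0.481, -0.163,  0.236]), array([ 0.482, -0.149,  0.236]), array([ 0.471, -0.149,  0.248]), array([ 0.478, -0.033,  0.248])]
```

View pics/w6.png

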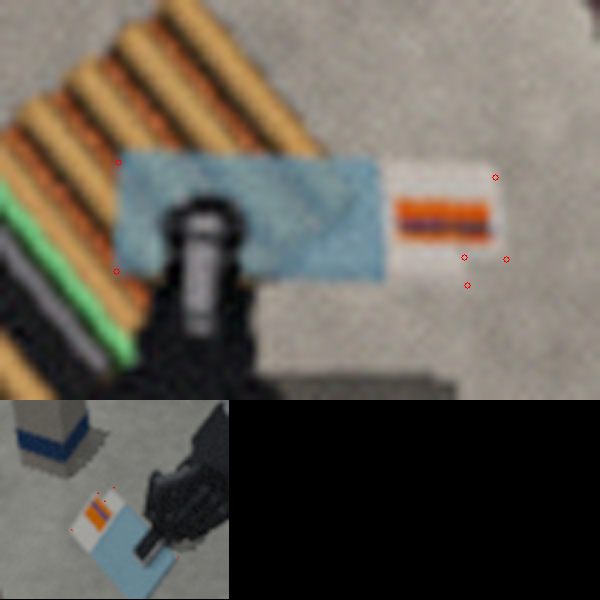

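The plate's lower edge runs from (118,153) to (495,160), which leaves the frosted end about 1° low. I'll make one small turn, hold still and hand in.

```bash
python3 -m jog '[[0,0,0,0,-0.3],[0,0,0,0,-0.3],[0,0,0,0,-0.3],[0,0,0,0,-0.3],[0,0,0,0,-0.3],[0,0,0,0,-0.3],[0,0,0,0,-0.3],[0,0,0,0,-0.3]]' && python3 -c "
from h import *
o=bot.observe(); print(o['joint_velocities'].round(3),o['gripper_force'])
print(bot.finish_job())"
```

```text
time: 17.18
ee_pos: [0.4971, -0.0652, 0.2232]
orientation: [-1.751, 1.845, -0.807]
force: [0.0, -0.3, -0.4]
opening: 0.0054
gripper_force: 59.5
[ 0.     0.     0.001  0.    -0.002 -0.001] 59.54662084579468
the job is handed in; nothing more can be done
None
```

Job handed in at 17.2 s, result not reported back: the divider stands released and fully down in the end slot beyond the green plate, and the arm is holding the label plate still by its clear end, label up and leaned back about 45°. By my estimate, the long edges are within about 1° of level and the lower edge is about 85 mm above the divider's top.

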